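# Nest the pour-nosed pans on the cold heating plate

### The job

Put the three pour-nosed pans together on the cold heating plate. The blue pan lies crosswise on the big steel one: swing it round where it lies, without lifting it off or tipping it over, until its nose matches and it drops fully home; then carry the yellow pan over by its bar and lower it into the blue one, nose to nose, without dropping it in. Leave the other things on the bench where they are.

Things in the scene. Friction and masses are not known exactly. Their poses are not given: they have to be found in the camera images.
- heater: Low white heating plate, cold, fixed to the bench: 260 x 170 mm, 55 mm high, black knobs on one long side. The big steel pan is fixed on top. Origin: centre of its underside; x along its long side towards the big pan's nose. All three pans: long rectangle, one end square, the other (+x) narrowing symmetrically to a blunt pour nose; walls 3 mm thick, flaring 15 degrees outwards.
- big_floor (a point): Centre of the big steel pan's inner floor, 58 mm above the bench; x to its nose, z up. Inner floor 176 x 84 mm, its last 44 mm narrowing to a 34 mm wide tip; inner mouth about 192 x 100 mm; outside 198 x 106 mm at the rim, which is 30 mm above this floor (88 mm above the bench).
- big_nose (a point): Point on the big pan's inner floor on its centre line, 85 mm from big_floor towards the nose.
- mid_pan: Blue pan, loose, 0.3 kg; starts flat on the big pan's rim, nose 45 to 125 degrees anticlockwise (from above) of the big one's. Origin: centre of underside; +x to nose. Underside 170 x 78 mm, last 42 mm narrowing to 30 mm; 42 mm high, floor 3 mm; mouth 192 x 100 mm outside, inner floor 165 x 73 mm. Home: origin on big_floor, 3 mm play; the flare guides it in; if it hangs askew, 6 N on its floor seats it.
- mid_nose (a point): Point on the blue pan's underside on its centre line, 85 mm from its origin towards the nose.
- mid_front (a point): Point on the blue pan's underside on its centre line, 75 mm from its origin towards the nose.
- small_pan: Yellow pan, loose, 0.25 kg, on the bench. Origin: centre of underside; +x to nose, z up. Underside 159 x 67 mm, last 38 mm narrowing to 24 mm; 48 mm high; mouth 184 x 93 mm outside. Black carrying bar 80 x 12 x 18 mm along x over its centre, 62 to 80 mm above the underside, on two posts at x = 33 and -33 mm. Home: origin 3 mm above the blue pan's origin, same heading, 3 mm play all round.
- small_nose (a point): Point on the yellow pan's underside on its centre line, 75 mm from its origin towards the nose.
- small_grip (a point): Middle of the yellow pan's black carrying bar, 71 mm above its underside.
- wash_bottle: Bystander: white plastic wash bottle with a red cap, 60 mm across, 170 mm tall, standing at the left of the bench. Origin at its underside.
- amber_jar: Bystander: brown glass jar, 56 mm across, 90 mm tall, standing at the right. Origin at its underside.
- crucible: Bystander: small white porcelain cup, 44 mm across, 35 mm tall, standing between the robot and the pans. Origin at its underside.
- beaker: Bystander: glass beaker, 66 mm across, 85 mm tall, at the back of the bench. Origin at its underside.
- spatula: Bystander: lab spatula 180 mm long lying at the right. Origin at its underside.
- weight: Bystander: brass weight with a knob, 32 mm across, 46 mm tall, at the back left. Origin at its underside.
- stopper: Bystander: red rubber stopper, 38 mm across, 32 mm tall, at the back right. Origin at its underside.

How it is judged (in metres and radians):
On the way, in this order (a step that is already met when the one before it is completed fails the run):
1. the blue pan is home in the big pan, nose to nose (z of mid_pan in the frame of big_floor below 0.004 m and horizontal distance between mid_pan and big_floor below 0.007 m and horizontal distance between mid_nose and big_nose below 0.009 m and angle between mid_pan's own z axis and vertical below 0.05 rad), for 0.2 s.
2. the yellow pan, still held by the gripper, has been lowered inside the blue pan's rim, over its place (z of small_pan in the frame of mid_pan below 0.025 m and horizontal distance between small_pan and mid_pan below 0.02 m and contact force between the fingers and small_pan above 0.5 N).
3. the yellow pan is home in the blue pan, nose to nose, and let go (z of small_pan in the frame of mid_pan below 0.007 m and horizontal distance between small_pan and mid_pan below 0.007 m and horizontal distance between small_nose and mid_front below 0.009 m and angle between small_pan's own z axis and vertical below 0.05 rad and contact force between the fingers and small_pan below 0.1 N), for 0.2 s.
At the end, for the whole second after the job is handed in: The blue pan stands on the big pan's floor (within 4 mm of fully down, centred within 7 mm, nose point within 9 mm, level within 0.05 rad) and the yellow pan stands in the blue one (within 4 mm of fully down, centred within 7 mm, nose point within 9 mm, level), both at rest (all of step 1 and z of small_pan in the frame of mid_pan below 0.007 m and horizontal distance between small_pan and mid_pan below 0.007 m and horizontal distance between small_nose and mid_front below 0.009 m and angle between small_pan's own z axis and vertical below 0.05 rad and linear speed of each of mid_pan, small_pan below 0.02 m/s); the robot touches nothing.
It fails at once if the blue pan is lifted more than 20 mm off the big pan's rim, or tipped by more than 0.7 rad (z of mid_pan in the frame of big_floor above 0.05 m or angle between mid_pan's own z axis and vertical above 0.7 rad).
It fails at once if a bystander is moved by more than 40 mm (distance of any of wash_bottle, amber_jar, crucible, beaker, spatula, weight, stopper from where it was at the start of the episode above 0.04 m).
It also fails if it takes over 64 s, if anything falls off the work surface, if the arm or the gripper's body presses on something with over 40 N, if the wrist force passes 120 N, or if a joint passes its speed limit or range.

### The arm

A 7-joint arm with a two-finger parallel gripper is mounted at the origin on the work surface. World frame = base frame: x ahead of the robot, y to its left, z up, the work surface at z = 0. Lengths are in mm, angles in rad, forces in N, time in s.
With the tool pointing down it reaches from about 400 to 875 mm from the base axis. Payload 19.3 kg.
Tool frame: the origin (TCP) lies at the very end of the fingers, on their centre line; the grasp point (between the pads) lies 19 mm behind it (grip_point_offset is the z of the grasp point in the tool frame, in mm); z points along the fingers, y is the line along which they close (so a half turn about z gives the same grasp; the last joint's range is limited). The gripper opens to 85 mm and grips with 20 to 120 N. Pads are 22 mm wide; open, the fingers measure 114 mm over their backs; the gripper's body (76 mm by 85 mm) begins 54 mm behind the grasp point. The pads swing forward as they close: fully open they stand 13 mm farther back than shut.
Start: joints at [1.265, 0.521, -0.036, 1.599, 0.021, 1.021, -0.113], TCP at [145.985, -607.703, 231.291] pointing down, gripper open.
Joint ranges: [-2.91, 2.91], [-0.3, 2.13], [-1.5, 1.42], [0.17, 2.43], [-1.26, 4.41], [0.16, 1.93], [-2.52, 2.52]. Speed limits (rad/s): [1.89, 1.89, 2.39, 2.39, 3.01, 3.01, 3.01].

### API

Orientations are given as a 3x3 rotation matrix whose columns are the frame's x, y, z axes.
In Python, from workcell import movep, movel, goto_joints, open_gripper, clamp, wait, inverse_kinematics, read_state, camera, PlanningError, finish_job, grip_point_offset gives the robot as it stands. Calls block until the motion is done:
- movep(position, orientation): joint-space move of the TCP to a pose.
- movel(position, frame=None, max_speed=150, guard=None): straight line of the TCP; frame=None keeps the orientation; max_speed is the mean speed in mm/s. With guard (N) it stops when the force on the tool has changed by that much, and returns True; else False.
- goto_joints(angles): joint-space move.
- open_gripper() and clamp(): open the fingers fully, or close them until they stop; the grip force is fixed at half the most.
- wait(seconds).
- inverse_kinematics(position, orientation): joint angles nearest the present ones, or None.
- read_state(): the state.
- camera(name): name is "scene" or "top" or "wrist"; returns a dict with "image" (480x640x3 uint8, blue, green, red), "range_z" (480x640 float32, mm along the optical axis (not along the pixel's ray), 0 where there is no reading), "fx", "fy", "cx", "cy" (pixels), "dist_coeffs" ([k1, k2, p1, p2, k3] as OpenCV has them; the pictures are not rectified), "cam_to_world" (4x4, takes a point from camera to world coordinates). Camera axes: x right, y up, looking along -z (the intrinsics and any distortion apply to the point x, -y, -z); pixel columns grow to the right and rows downward; lengths in mm; the calibration is good to about 2 mm. A picture is of the moment at which its call begins.
A pose or a line that the arm cannot do raises PlanningError and nothing moves.
- finish_job(): hands the job in; it is judged then, once.
The state is a dict: "time": time; "qpos": joint angles; "qvel": joint speeds; "joint_efforts": joint torques, N m; "eef_pos": TCP position; "tool_rot": TCP orientation; "ft_force": force on the tool from outside, world axes, zero at the start; "torque": the same for the moment, N m; "finger_gap": finger opening in mm; "gripper_force": force on a finger pad.
Only numpy, scipy, OpenCV 4.12 (cv2) and the standard library are available. Lean on these libraries where they do the work, as an engineer would, in place of code of your own. Each camera call takes 0.05 s, during which the arm holds its last target. There are 200 camera calls.

## Working session

There is one attempt and no reset: what is moved stays moved. The work goes in short steps, each a Python script; the robot and the scene stay as the last script left them, time stands still between calls to the robot, and variables do not carry over. Pictures are saved under pics/ and viewed, at most 10 in all, crops included, and the job is handed in when it is done.

```bash
ls; mkdir -p pics; python3 - <<'E'
from workcell import *
import cv2,numpy as np
for n in ("top","scene"):
    c=camera(n); cv2.imwrite(f"pics/{n}0.png",c["image"]); np.savez(f"{n}0.npz",**c)
    print(n,c["fx"],c["fy"],c["cx"],c["cy"],c["dist_coeffs"],np.round(c["cam_to_world"],3).tolist(), (c["range_z"]>0).mean())
s=read_state();print(s["time"],s["tool_rot"],grip_point_offset)
E
```

```text
pics
top 462.4589694703705 462.4589694703705 326.24248652145246 240.16966337310697 [-0.02775336  0.          0.          0.          0.        ] [[0.015, 0.991, -0.131, 446.11], [-1.0, 0.017, 0.013, 10.188], [0.015, 0.131, 0.991, 1293.701], [0.0, 0.0, 0.0, 1.0]] 0.9960872395833333
scene 439.02180476780416 439.02180476780416 323.81672323488664 236.84865508524837 [-0.02734358  0.          0.          0.          0.        ] [[-0.213, -0.761, 0.613, 1201.86], [0.977, -0.162, 0.137, 142.86], [-0.005, 0.628, 0.778, 875.505], [0.0, 0.0, 0.0, 1.0]] 0.9959537760416667
0.1 [[ 9.72326309e-01  2.33626753e-01 -2.98953494e-04]
 [ 2.33626934e-01 -9.72325844e-01  9.53031302e-04]
 [-6.80265996e-05 -9.96500997e-04 -9.99999501e-01]] -18.700000000000003
```

View pics/top0.png

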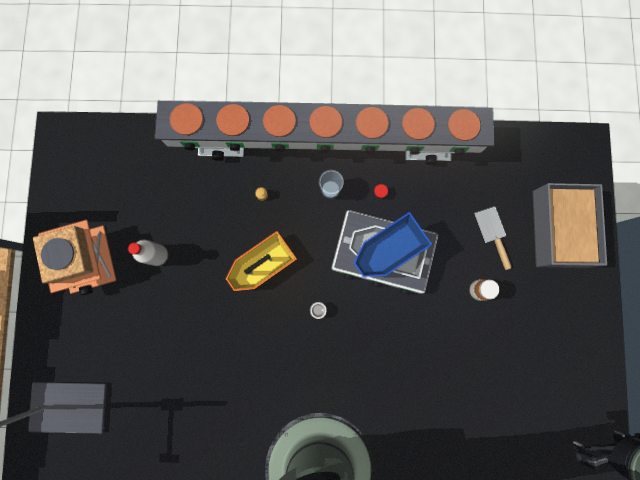

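View pics/scene0.png

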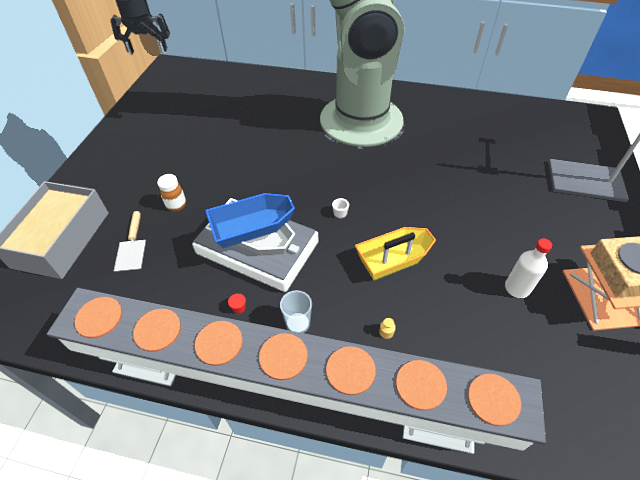

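Top view: blue pan at about (393,246), nose lower left at (360,270). The big pan's nose points left at (345,240). Yellow pan is at (261,262), nose lower left at (230,285), with its bar at (260,264). Scene view agrees with this; crucible, beaker and red stopper surround the heater.

```bash
cat > h.py <<'E'
from workcell import *
import cv2,numpy as np
def cloud(c):
    K=np.array([[c["fx"],0,c["cx"]],[0,c["fy"],c["cy"]],[0,0,1.]]);v,u=np.mgrid[:480,:640]
    p=cv2.undistortPoints(np.stack([u,v],-1).reshape(-1,1,2).astype(float),K,np.array(c["dist_coeffs"])).reshape(480,640,2)
    R=c["cam_to_world"];d=np.dstack([p[...,0],-p[...,1],-np.ones((480,640))])@R[:3,:3].T
    return d,R[:3,3],d*c["range_z"][...,None]+R[:3,3]
def plane(c,mask,z):          # mask -> world xy on plane z
    d,o,_=cloud(c);d=d[mask>0];return (o+d*((z-o[2])/d[:,2])[:,None])[:,:2]
def big_blob(m):
    n,l,s,_=cv2.connectedComponentsWithStats(m.astype(np.uint8),connectivity=8);return l==1+np.argmax(s[1:,4])
def rect(p,nose=True):
    h=cv2.convexHull(p.astype(np.float32));(cx,cy),(a,b),_=r=cv2.minAreaRect(h)
    B=cv2.boxPoints(r);e=[B[1]-B[0],B[2]-B[1]];e=max(e,key=np.linalg.norm);e=e/np.linalg.norm(e)
    M=cv2.moments(h);g=np.array([M["m10"]/M["m00"]-cx,M["m01"]/M["m00"]-cy])
    if nose and g@e>0:e=-e
    return np.array([cx,cy]),np.degrees(np.arctan2(e[1],e[0])),(max(a,b),min(a,b)),g@e
def masks(c):
    h=cv2.cvtColor(c["image"],cv2.COLOR_BGR2HSV);H,S,V=cv2.split(h)
    return {"blue":big_blob((H>100)&(H<125)&(S>140)&(V>40)),"yellow":(H>8)&(H<35)&(S>150)&(V>100),"hsv":h}
def yawR(deg):               # tool down, tool x axis at deg
    a=np.radians(deg);c,s=np.cos(a),np.sin(a);return np.array([[c,s,0],[s,-c,0],[0,0,-1.]])
E
python3 - <<'E'
from h import *
c=dict(np.load("top0.npz")); m=masks(c); d,o,W=cloud(c); z=W[...,2]; X,Y=W[...,0],W[...,1]
print("blue",rect(plane(c,m["blue"],130)), np.percentile(z[m["blue"]],[1,50,99]))
roi=(X>350)&(X<750)&(Y>50)&(Y<330)
y=big_blob(m["yellow"]&roi);print("yellow",rect(plane(c,y,48)),np.percentile(z[y],[1,50,99]))
bar=(c["image"].max(2)<60)&roi&(z>66);print("bar",bar.sum(),rect(plane(c,big_blob(bar),80),False),np.median(z[bar]))
roi=(X>400)&(X<720)&(Y<60)&(Y>-300)
ht=big_blob(roi&(z>45)&(z<180)) 
ht2=big_blob(roi&(z>50)&(z<61));print("heater",ht2.sum(),rect(plane(c,ht2,55),False))
rim=roi&(z>80)&(z<95)&~cv2.dilate(m["blue"].astype(np.uint8),np.ones((3,3))).astype(bool)
P=W[rim][:,:2];print("rim",len(P),rect(P,False))
np.save("rim.npy",P)
for n,(a,b,e,f) in dict(crop=(200,340,310,450)).items():
    cv2.imwrite("pics/crop0.png",cv2.resize(c["image"][a:b-40,e:f],None,fx=5,fy=5,interpolation=2))
E
```

```text
blue (array([ 582.26776123, -166.41764832]), np.float32(124.245056), (194.40362548828125, 103.16410827636719), np.float64(-7.101552032138766)) [ 81.06784975  93.06710042 135.79033956]
yellow (array([542.48431396, 176.03109741]), np.float32(126.32184), (187.7965087890625, 96.22041320800781), np.float64(-6.543236902395694)) [-2.25806987  7.45465947 67.63770058]
bar 110 (array([540.50311279, 174.72483826]), np.float32(-53.916306), (75.10384368896484, 11.040189743041992), np.float64(-0.13017694622462192)) 80.05739690055327
heater 1060 (array([ 598.8145752 , -105.55794525]), np.float32(-13.802262), (162.6143341064453, 124.73213958740234), np.float64(7.346114151417047))
rim 258 (array([ 582.91455078, -171.37759399]), np.float32(65.94404), (208.16586303710938, 96.17914581298828), np.float64(-0.04248044829884789))
```

View pics/crop0.png

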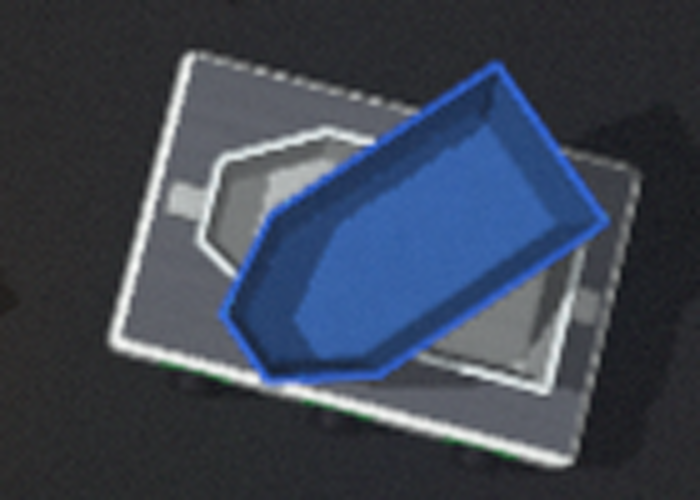

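Crop: big pan's nose edge at crop (222,157)–(200,238), its square corner at (547,390). Heater top corners are at (190,55), (637,175), (570,465) and (112,345).

```bash
python3 - <<'E'
from h import *
c=dict(np.load("top0.npz"));K=np.array([[c["fx"],0,c["cx"]],[0,c["fy"],c["cy"]],[0,0,1.]])
def pj(pts,z):
    p=(np.array(pts,float)-2)/5+[310,200]
    q=cv2.undistortPoints(p.reshape(-1,1,2),K,c["dist_coeffs"]).reshape(-1,2);R=c["cam_to_world"]
    d=np.c_[q[:,0],-q[:,1],-np.ones(len(q))]@R[:3,:3].T;return (R[:3,3]+d*((z-R[2,3])/d[:,2])[:,None])[:,:2]
H=pj([(188,53),(639,175),(573,467),(110,345)],55);print(H.round(1),rect(H,False))
print([np.linalg.norm(H[i]-H[i-1]).round(1) for i in range(4)],H.mean(0))
for e in (H[0]-H[1],H[3]-H[2]):print(np.degrees(np.arctan2(e[1],e[0])))
B=pj([(220,157),(198,238),(550,392),(584,250),(324,128)],88);print(B.round(1),"nosemid",B[:2].mean(0))
e=B[:2].mean(0)-H.mean(0);print(np.degrees(np.arctan2(e[1],e[0])),np.linalg.norm(e))
a=np.radians(75);R=np.array([[np.cos(a),np.sin(a)],[-np.sin(a),np.cos(a)]]);print(((B-H.mean(0))@R.T).round(1))
for yaw in (124,124-180,75,75-180):
  for xy in ((582,-166),(581,-150)):
    print(yaw,xy,inverse_kinematics(np.array([*xy,160.]),yawR(yaw-90)))
E
```

```text
[[ 693.3  -62.4]
 [ 630.3 -308.7]
 [ 471.8 -270.6]
 [ 533.2  -22. ]] (array([ 582.62750244, -166.11306763]), np.float32(76.12887), (256.1141662597656, 165.0752410888672), np.float64(0.32481398573714626))
[np.float64(165.1), np.float64(254.2), np.float64(163.0), np.float64(256.1)] [ 582.13655748 -165.93549263]
75.66085269742807
76.12887313314371
[[ 631.1  -77.9]
 [ 587.9  -66.6]
 [ 509.9 -251.5]
 [ 584.9 -270.4]
 [ 647.6 -132.9]] nosemid [609.49361686 -72.25104681]
73.72151869267192 97.5970495810718
[[  97.7  -24.5]
 [  97.4   20.2]
 [-101.4   47.6]
 [-100.1  -29.7]
 [  48.9  -54.7]]
124 (582, -166) [ 0.4163036   0.58932071 -0.34372128  1.70755281  0.2440342   0.8870073
 -1.0063128 ]
124 (581, -150) [ 0.4047191   0.58414414 -0.36264628  1.72094784  0.25592788  0.88330528
 -1.04375293]
-56 (582, -166) [ 0.93179752  0.92149338 -1.27765592  1.68058309  0.92404832  1.27132002
  1.61574971]
-56 (581, -150) [ 0.9117778   0.91422016 -1.27750621  1.69469395  0.91996516  1.26329885
  1.58631124]
75 (582, -166) [ 0.23969356  0.57177029 -0.08642564  1.71769741  0.06195252  0.85477628
 -1.70632876]
75 (581, -150) [ 0.22089431  0.5645708  -0.09626667  1.73143216  0.06857702  0.84885269
 -1.73845995]
-105 (582, -166) [ 0.67038082  0.66947591 -0.73751754  1.69349938  0.5240568   0.98623313
  1.05161443]
-105 (581, -150) [ 0.65338927  0.66454527 -0.74673026  1.70732473  0.52796932  0.98179009
  1.01943792]
```

Big pan: centre (582,-166), heading about 75.5°. Blue has the same centre, heading 124°. I'll put the open fingers lengthwise inside the blue pan and turn it with them as a couple.

```bash
python3 - <<'E'
from h import *
C=[582,-166]
open_gripper()
movep([*C,200],yawR(34))
g=movel([*C,85],max_speed=50,guard=4);s=read_state();print(g,s["eef_pos"],s["ft_force"],s["time"])
z=s["eef_pos"][2]+4; movel([*C,z])
for a in np.arange(24,-32,-10):
    g=movel([*C,z],frame=yawR(a),guard=20,max_speed=100);s=read_state();print(a,g,np.round(s["ft_force"],1),np.round(s["torque"],2),s["time"],np.round(s["eef_pos"],1))
    if g:break
c=camera("wrist");cv2.imwrite("pics/w1.png",c["image"]);t=camera("top");cv2.imwrite("pics/t1.png",t["image"][190:310,300:460].repeat(4,0).repeat(4,1))
cv2.imwrite("pics/a1.png",np.vstack([c["image"][::1,::1],t["image"][190:310,300:460].repeat(4,0).repeat(4,1)])[::2,::2] if 0 else np.hstack([cv2.resize(c["image"],(400,300)),cv2.resize(t["image"][190:310,300:460],(400,300))]))
E
```

```text
False [ 582.07053922 -166.03055355   85.16942826] [-0.77481684  0.24642448 -0.02529828] 4.9917
24 False [-0.4  0.3  0.2] [-0.06  0.01 -0.03] 5.5667 [ 582.1 -165.9   89.2]
14 False [ 0.2 -0.5  0.4] [-0.02  0.04 -0.02] 5.8917 [ 582.  -165.9   89.1]
4 False [-0.1 -0.4  0.3] [ 0.02  0.06 -0.06] 6.2167 [ 582.  -165.9   89.2]
-6 False [-0.3 -0.4 -0.1] [-0.05  0.01  0.03] 6.5417 [ 582.  -165.9   89.1]
-16 False [-0.7  0.3 -0.4] [-0.01 -0.03  0.03] 6.8667 [ 582.  -165.9   89.2]
-26 False [-0.1 -0.4  0.3] [-0.01  0.04  0.05] 7.1917 [ 582.  -165.9   89.2]
```

View pics/a1.png

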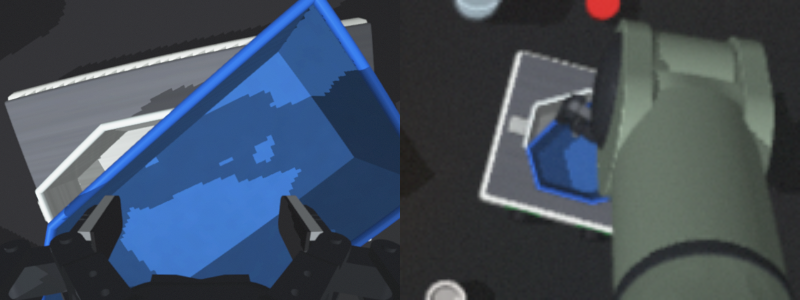

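Wrist view: the blue pan is turning with both fingers inside it. Its long edge runs from about (50,225) to (310,5) in the half-size view, so it isn't aligned yet. I'll keep going and track that edge's heading.

```bash
cat >> h.py <<'E'
def edge(c,z=130):
    m=masks(c)["blue"];top=np.argmax(m,0);cols=np.where(m.any(0)&(top>6))[0]
    e=np.zeros_like(m);e[top[cols],cols]=1;P=plane(c,e,z);best=None
    rng=np.random.default_rng(0)
    for _ in range(200):
        a,b=P[rng.choice(len(P),2,False)];d=b-a;L=np.linalg.norm(d)
        if L<25:continue
        n=np.array([-d[1],d[0]])/L;i=abs((P-a)@n)<1.5
        if best is None or i.sum()>best.sum():best=i
    v=cv2.fitLine(P[best].astype(np.float32),2,0,.01,.01).ravel()
    return np.degrees(np.arctan2(v[1],v[0]))%180,best.sum(),v[2:]
E
python3 - <<'E'
from h import *
C=[582,-166];c=camera("wrist");print(edge(c))
for a in (-32,-38,-43,-48):
    g=movel([*C,86],frame=yawR(a),guard=20,max_speed=100);s=read_state();c=camera("wrist")
    print(a,g,np.round(s["ft_force"],1),np.round(s["torque"],2),s["time"],edge(c))
    if g:break
t=camera("top")
cv2.imwrite("pics/a2.png",np.hstack([cv2.resize(c["image"],(400,300)),cv2.resize(t["image"][190:310,300:460],(400,300))]))
E
```

```text
(np.float32(105.50977), np.int64(395), array([ 637.41815, -177.30482], dtype=float32))
-32 True [-2.2  1.6 13.6] [0.21 0.38 0.25] 7.55 (np.float32(100.051895), np.int64(384), array([ 637.2475 , -181.99677], dtype=float32))
```

View pics/a2.png

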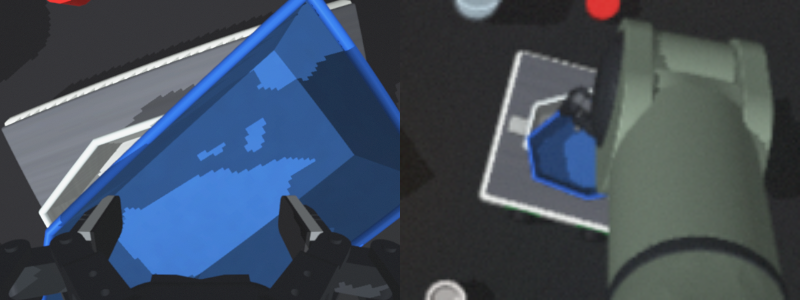

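```bash
python3 - <<'E'
from h import *
C=[582,-166]
print(read_state()["qpos"])
for a in (-45,-60,-65): print(a,inverse_kinematics(np.array([*C,89.]),yawR(a)))
movel([*C,89.5])
for a in (-34,-38,-42,-46,-50,-54):
    g=movel([*C,89.5],frame=yawR(a),guard=20,max_speed=60);s=read_state();c=camera("wrist")
    print(a,g,np.round(s["ft_force"],1),np.round(s["torque"],2),s["time"],s["qpos"][6],edge(c))
    if g:break
t=camera("top")
cv2.imwrite("pics/a3.png",np.hstack([cv2.resize(c["image"],(400,300)),cv2.resize(t["image"][190:310,300:460],(400,300))]))
E
```

```text
[ 0.1892926   0.6707531  -0.01339239  1.76301297  0.01231713  0.70460835
 -1.9677452 ]
-45 [ 0.14850844  0.66969926  0.04592479  1.76564821 -0.04387483  0.70723402
 -2.13830986]
-60 [ 0.10079969  0.67360731  0.115885    1.76837223 -0.11140842  0.70596048
 -2.34153507]
-65 [ 0.08506194  0.67538146  0.13906718  1.76926605 -0.13395952  0.70611381
 -2.40920185]
-34 False [-0.2 -0.3  0.9] [-0.15 -0.08  0.08] 8.15 -1.9885051005129248 (np.float32(98.19952), np.int64(384), array([ 635.41455, -184.11421], dtype=float32))
-38 False [ 0.5  0.3 -0.1] [-0.03 -0.01 -0.01] 8.45 -2.0419045637557014 (np.float32(93.76449), np.int64(391), array([ 633.95496, -188.49039], dtype=float32))
-42 False [-0.6 -0.   0.3] [ 0.    0.11 -0.06] 8.75 -2.095593843348388 (np.float32(89.9423), np.int64(391), array([ 631.9071 , -192.10016], dtype=float32))
-46 False [-0.1  0.3  1.4] [0.   0.18 0.01] 9.05 -2.1496934919422515 (np.float32(86.079956), np.int64(392), array([ 629.81744, -195.13542], dtype=float32))
-50 False [ 0.5 -0.3 -0.3] [-0.05  0.08 -0.01] 9.35 -2.2037830978517605 (np.float32(75.72304), np.int64(382), array([ 626.8418 , -210.90164], dtype=float32))
-54 False [-0.9  0.   0.6] [-0.02  0.02  0.01] 9.65 -2.2578357513371556 (np.float32(75.720856), np.int64(350), array([ 626.0596 , -211.27428], dtype=float32))
```

View pics/a3.png

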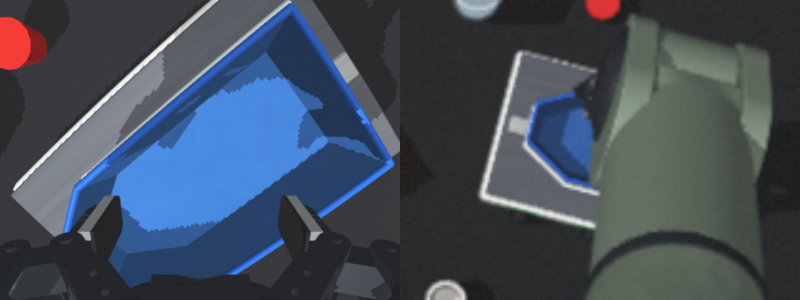

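The pan dropped into the big one, with no steel rim showing above the near edge. Next I'll press its floor with closed fingers and check.

```bash
python3 - <<'E'
from h import *
C=[582,-166]
movel([*C,89.5],frame=yawR(-40)); movel([*C,150]); clamp()
g=movel([*C,56],frame=yawR(-15),max_speed=40,guard=8);s=read_state();print(g,s["eef_pos"],s["ft_force"],s["time"])
movel([*C,200],max_speed=250)
movep([540,60,230],yawR(36.2))
open_gripper()
c=camera("top");np.savez("top3.npz",**c)
m=masks(c);d,o,W=cloud(c);z=W[...,2];print("blue",rect(plane(c,m["blue"],100)),np.percentile(z[m["blue"]],[1,10,25,50,99]))
cv2.imwrite("pics/a4.png",cv2.resize(c["image"][190:310,220:460],(800,400),interpolation=2));print(read_state()["time"])
E
```

```text
True [ 581.98478916 -166.06284415   61.10914743] [-1.99586007  0.26087548 10.35114525] 13.4417
blue (array([ 587.34448242, -165.98904419]), np.float32(75.69117), (191.1594696044922, 101.70764923095703), np.float64(-6.388212561763147)) [ 55.03507008  58.4518612   60.3362793   62.94037139 105.83539032]
15.9083
```

View pics/a4.png

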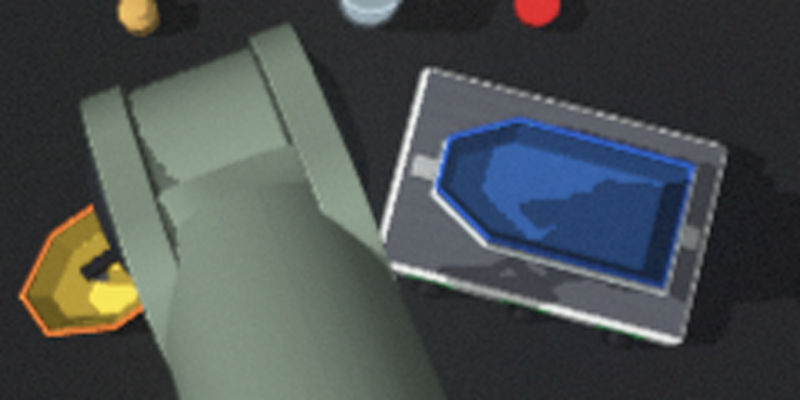

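Pressed floor contact at z = 61.1 (61 expected): blue is home. Its rim is at about (587,-166), heading 75.7°. Now the yellow pan: look from close up, then grasp.

```bash
python3 - <<'E'
from h import *
movep([541,175,230],yawR(126.2))
c=camera("wrist");np.savez("wy.npz",**c);d,o,W=cloud(c);z=W[...,2];m=masks(c)
bar=(c["image"].max(2)<70)&(z>68)&(z<88)&(np.hypot(W[...,0]-541,W[...,1]-175)<70);b=big_blob(bar)
print("bar",b.sum(),rect(plane(c,b,80),False),np.median(z[b]))
y=big_blob(m["yellow"]&(np.hypot(W[...,0]-541,W[...,1]-175)<130));print("yel",rect(plane(c,y,48)))
print(read_state()["qpos"],read_state()["time"])
cv2.imwrite("pics/a5.png",c["image"])
E
```

```text
Traceback (most recent call last):
  File "h.py", line 20, in masks
    return {"blue":big_blob((H>100)&(H<125)&(S>140)&(V>40)),"yellow":(H>8)&(H<35)&(S>150)&(V>100),"hsv":h}
                   ~~~~~~~~^^^^^^^^^^^^^^^^^^^^^^^^^^^^^^^^
  File "h.py", line 11, in big_blob
    n,l,s,_=cv2.connectedComponentsWithStats(m.astype(np.uint8),connectivity=8);return l==1+np.argmax(s[1:,4])
                                                                                            ~~~~~~~~~^^^^^^^^^
ValueError: attempt to get argmax of an empty sequence
```

```bash
sed -i 's/return l==1+np.argmax(s\[1:,4\])/return l==1+np.argmax(s[1:,4]) if n>1 else l>0/' h.py; python3 - <<'E'
from h import *
c=dict(np.load("wy.npz"));d,o,W=cloud(c);z=W[...,2];m=masks(c)
bar=(c["image"].max(2)<70)&(z>68)&(z<88)&(np.hypot(W[...,0]-541,W[...,1]-175)<70);b=big_blob(bar)
print("bar",b.sum(),rect(plane(c,b,80),False),np.median(z[b]))
y=big_blob(m["yellow"]&(np.hypot(W[...,0]-541,W[...,1]-175)<130));print("yel",rect(plane(c,y,48)))
print(read_state()["qpos"],read_state()["time"])
cv2.imwrite("pics/a5.png",c["image"])
E
```

```text
bar 777 (array([538.78210449, 174.86328125]), np.float32(-53.746994), (77.30628204345703, 9.565925598144531), np.float64(-0.22302958406605805)) 79.64788122373989
yel (array([540.015625  , 173.35281372]), np.float32(126.341225), (187.67098999023438, 95.5167465209961), np.float64(-6.158005945823308))
[ 0.10063763  0.51856717 -0.73126394  1.7269962   0.39235744  1.04806673
 -0.13573052] 17.0917
```

View pics/a5.png

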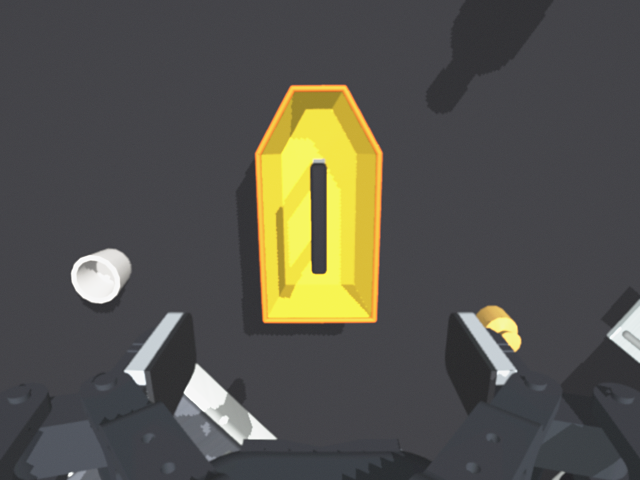

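Wrist view: yellow pan upright in the picture, nose at (318,90), bar (318,165)–(318,272), so heading 126.3° and centre near (540,174.5) are confirmed. I'll take one wrist measurement of the blue pan before grasping, so both come from the same camera.

```bash
python3 - <<'E'
from h import *
movep([585,-166,270],yawR(75.6))
c=camera("wrist");m=masks(c);print("blue",rect(plane(c,m["blue"],100)),read_state()["eef_pos"])
d,o,W=cloud(c);z=W[...,2];near=np.hypot(W[...,0]-585,W[...,1]+166)<115
r=big_blob(near&(z>80)&(z<110));print("rims",rect(plane(c,r,100)),np.percentile(z[r],[50,95]))
# white big rim only
S=m["hsv"][...,1];w=near&(S<40)&(m["hsv"][...,2]>120)&(z>82)&(z<94)
print("bigrim",w.sum(),rect(plane(c,w,88)))
movep([540,174.5,200],yawR(126.3))
movel([540,174.5,54],max_speed=100);clamp()
s=read_state();print(s["finger_gap"],s["gripper_force"],s["eef_pos"],s["ft_force"],s["time"])
E
```

```text
blue (array([ 584.92425537, -168.93899536]), np.float32(75.71132), (193.68226623535156, 101.04519653320312), np.float64(-6.447988529221098)) [ 585.28275624 -164.02337492  269.89275883]
rims (array([ 583.5770874 , -168.05073547]), np.float32(76.035706), (195.07504272460938, 104.77012634277344), np.float64(-6.172965564542883)) [ 94.38668133 102.6370857 ]
bigrim 882 (array([ 546.54162598, -150.37329102]), np.float32(-124.57677), (212.2476806640625, 52.195491790771484), np.float64(-20.431751063018535))
10.934940478721785 58.930572867393494 [539.89316845 174.38087444  54.09014453] [-3.01308374 -0.51890098  4.43872053] 22.0333
```

```bash
python3 - <<'E'
from h import *
T=[585,-167.5];R=yawR(75.7)
movel([540,174.5,190],max_speed=120)
movep([*T,190],R); wait(.4)
print(read_state()["eef_pos"],read_state()["finger_gap"])
movel([*T,150],max_speed=60)
g=movel([*T,112],max_speed=25,guard=6)
s=read_state();print(g,s["eef_pos"],s["ft_force"],s["torque"],s["finger_gap"],s["time"])
E
```

```text
[ 585.09653996 -167.18961338  190.02639379] 10.773713944844843
True [ 584.78747958 -167.44861688  115.01717574] [-1.8200877  -0.34061176  8.67393471] [ 0.0519155   0.37879981 -0.04325756] 11.037219670466119 27.0917
```

It touched down exactly at the home height (TCP z = 115). Release, retreat and check.

```bash
python3 - <<'E'
from h import *
T=[585,-167.5]
open_gripper();wait(.3);movel([*T,260],max_speed=120)
c=camera("wrist");m=masks(c);d,o,W=cloud(c);near=np.hypot(W[...,0]-585,W[...,1]+167)<125
print("yel",rect(plane(c,big_blob(m["yellow"]&near),112)));print("blue",rect(plane(c,cv2.morphologyEx((m["blue"]).astype(np.uint8),3,np.ones((3,3))),100)))
b=(c["image"].max(2)<70)&(W[...,2]>125)&(W[...,2]<150)&near;print("bar z",np.percentile(W[...,2][b],[10,50,90]),b.sum())
y=m["yellow"]&near;P=W[y&(W[...,2]>105)];A=np.c_[P[:,:2]-[585,-167],np.ones(len(P))];print("rim plane",np.linalg.lstsq(A,P[:,2],rcond=None)[0])
print(read_state()["time"],read_state()["ft_force"]);cv2.imwrite("pics/a6.png",c["image"])
E
```

```text
yel (array([ 584.3807373 , -167.89599609]), np.float32(75.77491), (184.20989990234375, 92.34851837158203), np.float64(-6.1055907897209005))
blue (array([ 614.38928223, -165.74224854]), np.float32(-67.883286), (196.88523864746094, 92.1305923461914), np.float64(-18.84766736679045))
bar z [139.79092777 140.76647867 141.67340825] 1913
rim plane [3.57206151e-02 1.13339079e-01 1.18053582e+02]
29.5167 [-0.1422829   0.09701368 -0.49150817]
```

View pics/a6.png

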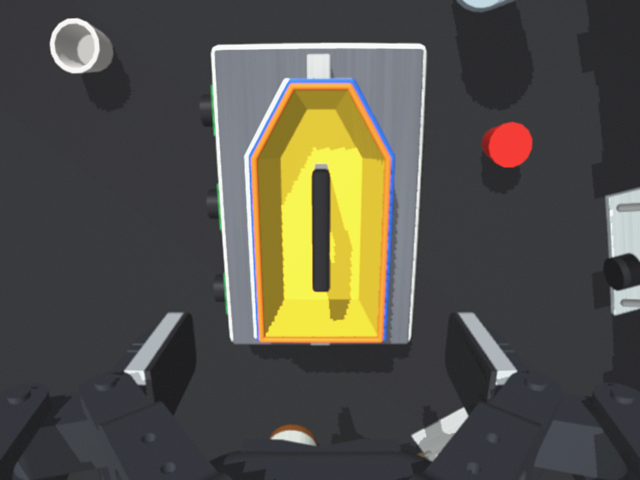

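All three pans are nested nose to nose. The bar top is at 140.8 mm (141 expected) and the pan centre is on target.

```bash
python3 -c "
from workcell import *
print(finish_job())"
```

```text
the job is handed in; nothing more can be done
None
```

The job is handed in: the blue pan was swung round where it lay until it dropped home, and the yellow pan was lowered into it nose to nose and let go, at about 29.5 s; the final measurements fit, but the judge's verdict was not shown.

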